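# Bring the pot filler over the stockpot

### The arm

A 6-joint arm with a two-finger parallel gripper is mounted at the origin on the work surface. World frame = base frame: x ahead of the robot, y to its left, z up, the work surface at z = 0. Lengths are in mm, angles in rad, forces in N, time in s.
With the tool pointing down it reaches from about 350 to 975 mm from the base axis. Payload 7.1 kg.
Tool frame: the origin (TCP) lies midway between the tips of the shut fingers; the grasp point (between the pads) lies 19 mm behind it; z points along the fingers, y is the line along which they close (so a half turn about z gives the same grasp; the last joint's range is limited). The gripper opens to 88 mm and grips with 3 to 60 N. Pads are 20 mm wide; open, the fingers measure 115 mm over their backs; the gripper's body (75 mm by 178 mm) begins 61 mm behind the grasp point.
Start: joints at [-1.139, 0.423, 1.63, -0, 1.089, -0.019], TCP at [272.318, -562.537, 222.675] pointing down, gripper open.
Joint ranges: [-3, 3], [-0.9, 2.11], [0.09, 2.58], [-1.31, 4.45], [0.11, 2.69], [-2.54, 2.54]. Speed limits (rad/s): [2.39, 2.39, 3.01, 3.14, 3.14, 3.14].

### API

Orientations are given as a rotation vector (axis times angle).
In Python, from workcell import ctrl gives the robot as it stands. The module is installed in compiled form; this text tells all that it offers.
- The arm moves only by the tool apply_moves, never from a script. Its argument "targets" is a list of rows, each a list of 3 entries, a list of its own where there are three numbers: the opening, from -1 (shut) to 1 (fully open), then the shift along the tool's x, y, z normalised to -1 to 1, where 1 is 5 cm, then the turn, a rotation vector about the tool's x, y, z normalised to -1 to 1, where 1 is 90 degrees. In form: [[jaw, [x, y, z], [wx, wy, wz]], ...]. A call has 1 to 8 rows; each row shifts and turns the commanded pose from where the row before left it, along the tool's axes as they then stand; what a row does not reach is not made up. A row lasts 1/8 s, in which the tool goes at most 62.5 mm and 10.7 degrees, less where a joint would pass 70% of its speed; a pose out of reach is approached as far as the arm can. A call with a number of a shift or a turn outside -1 to 1 is refused whole. A call with a gripper value outside its range is refused whole. The fingers move at their own pace and stop on an object; the grip force is fixed at half the most. Time passes only in rows, so rows that do not move let the fingers close. It gives the time, the measured TCP pose, the force, the opening and the grip force at its end, in the units of the state.
- ctrl.get_obs(): the state, without advancing time (a new reading comes with each control period).
- ctrl.get_image(name): name is "scene" or "top" or "wrist"; returns a dict with "pixels" (480x640x3 uint8, blue, green, red), "camera_matrix" (3x3 intrinsics, pixels), "k1" (the pictures are not rectified: a ray, as slopes to the right and down, at radius r is drawn at 1 + k1 r^2 times it, then the intrinsics apply), "view" (4x4, takes a point from world to camera coordinates); the wrist camera has in their place "hand_eye" (4x4, takes a point from camera to tool coordinates, whose origin is the TCP and whose axes are the flange's). Camera axes: x right, y down, z forward; pixel columns grow to the right and rows downward; lengths in mm; the calibration is good to about 2 mm. A picture is of the moment at which its call begins: read the wrist's pose just before it. There is no depth.
- ctrl.close_job(): hands the job in; it is judged then, once.
Trained networks look in the newest picture that a camera, given by its name, has taken for a name from the list of things; names that differ only in an ending like _2 or _b are one class to them, and where a whole thing is asked for, a point or a joint stands for the part that bears it (a point fixed in the world has none). Each returns a list of dicts, best first, with "score" (0 to 1); they miss things now and then, are a little off and sometimes report something else, mostly with a low value. They report only what shows in the picture. A call takes as long as a camera call. They do not tell look-alikes from the thing itself.
- ctrl.masks_of(label, camera): "region" (480x640 bool, what is visible of it) and "bbox" ([left, top, right, bottom] in pixels, round what is visible of it).
- ctrl.pinpoint(label, camera): "xy" ([column, row] in pixels: a listed point, or the origin of a listed thing).
The state is a dict: "t": time; "qpos": joint angles; "qvel": joint speeds; "joint_torque": joint torques, N m; "ee_pos": TCP position; "orientation": TCP orientation; "ft_force": force on the tool from outside, world axes, zero at the start; "moment": the same for the moment, N m; "width": finger opening in mm; "grasp_force": force on a finger pad.
Only numpy, scipy, OpenCV 4.12 (cv2) and the standard library are available. Lean on these libraries where they do the work, as an engineer would, in place of code of your own. Each camera call takes 0.05 s, during which the arm holds its last target. There are 200 camera calls.

### The job

The water main is off, and the pot filler has to be ready for when it comes back: first push the shut-off valve's lever round with a fingertip until it is fully shut against its stop, then push the filler's swivel arm round until its outlet hangs over the middle of the stockpot. Leave the arm at rest there; lift nothing, and leave the pots and everything else standing where they are.

Things in the scene. Friction and masses are not known exactly. Their poses are not given: they have to be found in the camera images.
- filler: Pot filler of plain steel standing upright at the far edge of a flat black glass hob, one fixed piece with it. Origin: foot of the column, on the worktop. Its x axis points away from the hob, so the hob spreads to its -x side: glass 300 x 480 mm (x, y), 6 mm thick, centred 180 mm to -x of the column. Column 36 mm in diameter, swivel arm on top of it. Does not move.
- spout (a joint): Angle of the filler's swivel arm about the column's upright axis: 0 when it points along the filler's -x axis (middle of the hob), growing counter-clockwise seen from above, range -1.1 to 1.1. It swings level, stays where it is left, and about 2 N at 130 mm from the axis turns it.
- spout_pivot (a point): Point on the swivel axis at the height of the arm's centre line, 240 mm above the worktop. The hub here is 44 mm in diameter and 30 mm high, its top at 255 mm.
- spout_outlet (a point): Centre of the lower end of the outlet nozzle, 180 mm out from the swivel axis and 45 mm below the arm's centre line (195 mm above the worktop). The arm is a level round steel tube 20 mm in diameter at 240 mm height, straight from the hub to 165 mm out, where it bends down into the nozzle (26 mm in diameter).
- valve: Shut-off valve of plain steel standing by itself on the worktop, left or right of the hob; foot 60 mm in diameter. Origin: centre of its foot, on the worktop; the lever turns about its upright axis. A short pipe 30 to 40 mm high runs 64 mm to its +x. Does not move.
- lever (a joint): Angle of the valve's lever: 0 fully shut against its stop, when it points along the valve's -x axis (roughly towards the robot); it grows counter-clockwise seen from above as the valve opens (1.5 at most), so it is shut by pushing it clockwise. Stays where it is left; about 2 N at 75 mm from the axis turns it.
- lever_pivot (a point): Point on the lever's axis at the height of its centre line, 72 mm above the worktop. The hub is 40 mm in diameter, its top at 83 mm.
- lever_tip (a point): Free end of the lever, 100 mm out from its axis, at 72 mm height. The lever is a level steel bar 14 mm wide and 14 mm high.
- stockpot: The larger, taller open steel pot, on the hob: 160 mm in diameter, 120 mm high, two small loop handles (to 204 mm overall). Origin: centre of its underside, 6 mm above the worktop. It stands left or right on the hob, its centre within about 15 mm of the circle of the outlet's swing. Loose.
- saucepan: The smaller open steel pot, on the other side of the hob: 140 mm in diameter, 75 mm high, with one long black handle to its own -x (to 207 mm from its centre, up to 85 mm high). Origin: centre of its underside. Loose; leave it.
- mill: Dark turned wooden pepper mill, 56 mm in diameter, 180 mm high, on the side of the hob where the valve is not. Origin: centre of its underside. Loose; leave it.
- salt: Small glass salt jar, 44 mm in diameter, 75 mm high, left in front. Origin: centre of its underside. Loose; leave it.
- mug: White mug, 80 mm in diameter, 90 mm high, right in front. Origin: centre of its underside. Loose; leave it.
- oil: Green glass oil bottle, 64 mm in diameter, 220 mm high, behind the hob on the left. Origin: centre of its underside. Loose; leave it.
- jar: Amber glass storage jar, 90 mm in diameter, 130 mm high, behind the hob on the right. Origin: centre of its underside. Loose; leave it.
- spatula: Spatula with a wooden handle, 260 mm long, lying flat on the worktop far left. Loose; leave it.
Things that resemble listed ones, but are neither listed nor needed, are in the scene too. What is shaped like the stockpot but blue is not meant.

How it is judged:
By the outcome, as a careful person would: the job done as asked, in the order asked, and still so for the second after the job is handed in, with the robot touching nothing.
It also fails if it takes over 64 s, if anything falls off the work surface, if the arm or the gripper's body presses on something with over 40 N, if the wrist force passes 120 N, or if a joint passes its speed limit or range.

## Working session

There is one attempt and no reset: what is moved stays moved. The work goes in short steps, Python scripts to look and compute and a tool call to move; the robot and the scene stay as the last step left them, time stands still between calls to the robot, and variables do not carry over. Pictures are saved under pics/ and viewed, at most 10 in all, crops included, and the job is handed in when it is done.

Besides the shell and the picture viewer there is one more tool, called after "Emit:" as a command line: name --argument value ..., lists and objects as JSON in quotes. apply_moves: Moves the arm, as the interface text tells. Scaled input: -1 to 1 covers 5 cm each way for a shift and 90 degrees each way for a turn. Its arguments: {"type":"object","properties":{"targets":{"type":"array"}},"required":["targets"]}

```bash
mkdir -p pics; cat > h.py <<'E'
import numpy as np, cv2
from workcell import ctrl
from scipy.spatial.transform import Rotation as R
def cam(name):
    im=ctrl.get_image(name); return im
def ray(im,xy):
    K=im["camera_matrix"];k1=im["k1"]
    d=cv2.undistortPoints(np.array([[xy]],float),np.array(K,float),np.array([k1,0,0,0,0.]))[0,0]
    V=np.array(im["view"]); Ri=V[:3,:3].T; o=-Ri@V[:3,3]
    v=Ri@np.array([d[0],d[1],1]); return o,v/np.linalg.norm(v)
def atz(im,xy,z):
    o,v=ray(im,xy); return o+v*(z-o[2])/v[2]
def tri(rs):
    A=np.zeros((3,3));b=np.zeros(3)
    for o,v in rs:
        P=np.eye(3)-np.outer(v,v);A+=P;b+=P@o
    x=np.linalg.solve(A,b); return x,[np.linalg.norm((np.eye(3)-np.outer(v,v))@(x-o)) for o,v in rs]
def proj(im,p):
    V=np.array(im["view"]);q=V[:3,:3]@np.array(p,float)+V[:3,3];s=q[:2]/q[2];s=s*(1+im["k1"]*(s@s))
    K=np.array(im["camera_matrix"]);return (K[:2,:2]@s+K[:2,2])
E
python3 - <<'E'
from h import *
np.set_printoptions(precision=1,suppress=True)
ims={c:cam(c) for c in("scene","top")}
for c in ims: cv2.imwrite(f"pics/{c}.png",ims[c]["pixels"]); print(c,ray(ims[c],(320,240)))
Z=dict(filler=0,spout_pivot=240,spout_outlet=195,valve=0,lever_pivot=72,lever_tip=72,stockpot=6,saucepan=6,mill=0,salt=0,mug=0,oil=0,jar=0)
for n in Z:
    for c in ims:
        for d in ctrl.pinpoint(n,c)[:3]: print(n,c,round(d["score"],2),np.array(d["xy"]),atz(ims[c],d["xy"],Z[n]))
print(ctrl.get_obs())
E
```

```text
scene (array([ 969.8, -405.7, 1112.6]), array([-0.4,  0.4, -0.8]))
top (array([ 196.2,   57.8, 1635.5]), array([ 0.2,  0. , -1. ]))
filler scene 0.65 [361.8 325.1] [678.   29.5   0. ]
filler scene 0.24 [313.5 224.8] [399.8 155.2   0. ]
filler top 0.76 [332.6 192.5] [672.8  31.4   0. ]
spout_pivot scene 0.63 [371.4 268.5] [675.8  37.5 240. ]
spout_pivot scene 0.21 [383.2 193. ] [571.4 196.3 240. ]
spout_pivot top 0.69 [330.3 162.9] [683.8  42.8 240. ]
spout_outlet scene 0.64 [315.  225.4] [503.1  58.  195. ]
spout_outlet top 0.57 [323.3 232.3] [505.9  57.2 195. ]
valve scene 0.9 [418.9 211.7] [570.6 378.2   0. ]
valve top 0.73 [219.3 222.6] [570.7 372.    0. ]
valve top 0.65 [335.9 162.5] [769.4  22.9   0. ]
lever_pivot scene 0.83 [422.1 197.5] [574.5 368.4  72. ]
lever_pivot top 0.52 [211.9 218.1] [567.1 380.4  72. ]
lever_tip scene 0.69 [383.5 188.9] [486.6 323.   72. ]
lever_tip top 0.6 [218.1 222.8] [553.6 361.6  72. ]
lever_tip top 0.51 [233.2 245.3] [488.4 314.3  72. ]
stockpot scene 0.95 [345.9 254.8] [525.4 142.4   6. ]
stockpot scene 0.83 [348.  145.5] [277.6 422.4   6. ]
sto
[... 688 characters left out ...]
.2] [ 315.9 -281.5    0. ]
mug top 0.57 [210.4 215.4] [592.5 400.4   0. ]
mug top 0.22 [234.8 245.2] [502.3 321.4   0. ]
oil scene 0.9 [424.5 294.7] [732.7 191.8   0. ]
oil top 0.61 [279.  170.1] [740.8 197.9   0. ]
jar scene 0.98 [322.3 403.5] [ 736.6 -162.3    0. ]
jar top 0.88 [397.4 174.3] [ 735.7 -167.2    0. ]
{'t': 1.4, 'qpos': array([-1.1,  0.4,  1.6,  0. ,  1.1, -0. ]), 'qvel': array([ 0.,  0., -0., -0.,  0.,  0.]), 'joint_torque': array([ -0. , -54.5, -27.4,   0.1,   0. ,  -0. ]), 'ee_pos': array([ 272.3, -562.5,  222.7]), 'orientation': array([-3.1, -0.7, -0. ]), 'ft_force': array([ 0. ,  0.2, -0.4]), 'moment': array([ 0.,  0., -0.]), 'grasp_force': 0.0, 'width': 87.8321827543133}
```

View pictures.

View pics/scene.png

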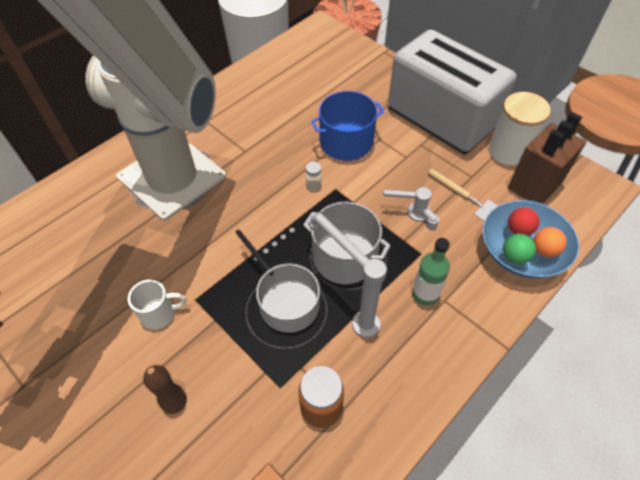

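View pics/top.png

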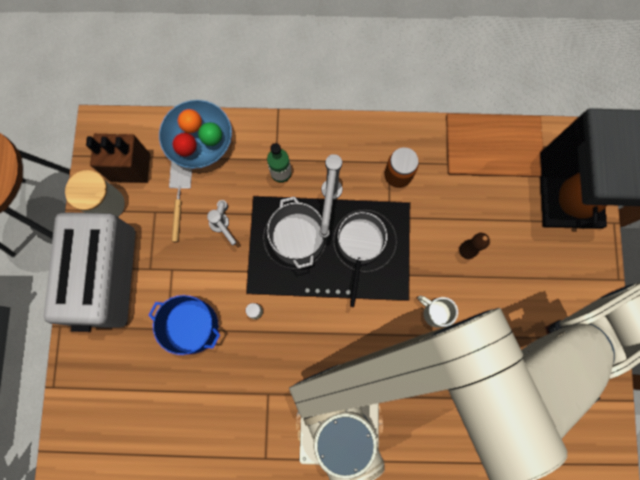

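```bash
python3 - <<'E'
from h import *
np.set_printoptions(precision=1,suppress=True)
a=cv2.imread("pics/top.png");b=cv2.imread("pics/scene.png")
def crop(im,x,y,w,h):
    return cv2.resize(im[y:y+h,x:x+w],(400,300),interpolation=cv2.INTER_CUBIC)
big=np.vstack([np.hstack([crop(a,190,190,80,60),crop(b,370,165,80,60)]),np.hstack([crop(a,250,145,120,135)if 0 else crop(a,245,145,160,120),crop(b,280,190,160,120)])])
cv2.imwrite("pics/crops.png",big)
ims={c:cam(c) for c in("scene","top")}
for c in ims:
    print(c,"proj",[proj(ims[c],p) for p in [(570,375,72),(526,138,126)]])
    for n in("stockpot","lever_tip","valve","spout_outlet","saucepan"):
        for d in ctrl.masks_of(n,c)[:3]: print(n,round(d["score"],2),d["bbox"],int(d["region"].sum()))
E
```

```text
scene proj [array([422.3, 195. ]), array([346.8, 228.1])]
stockpot 0.74 [303.5, 202.1, 389.8, 283.9] 3848
stockpot 0.64 [310.1, 91.3, 383.9, 159.3] 3601
lever_tip 0.63 [382.0, 184.1, 431.1, 205.8] 417
spout_outlet 0.58 [310.2, 213.3, 384.6, 286.7] 1319
spout_outlet 0.26 [383.3, 192.3, 429.5, 206.7] 464
saucepan 0.81 [236.7, 231.1, 320.4, 334.0] 3738
saucepan 0.16 [382.0, 186.7, 438.0, 228.9] 932
top proj [array([213.8, 217.2]), array([294.3, 229.8])]
stockpot 0.81 [149.7, 293.0, 221.1, 353.1] 3314
stockpot 0.71 [266.0, 200.0, 322.8, 267.1] 2949
lever_tip 0.78 [208.0, 207.2, 237.2, 246.3] 329
valve 0.65 [204.9, 202.7, 237.0, 247.3] 576
valve 0.19 [317.8, 154.9, 340.9, 234.7] 731
spout_outlet 0.96 [317.8, 153.2, 341.5, 236.9] 725
spout_outlet 0.64 [382.8, 148.8, 419.9, 188.4] 1016
saucepan 0.59 [333.7, 214.2, 384.0, 306.1] 2248
```

View pics/crops.png

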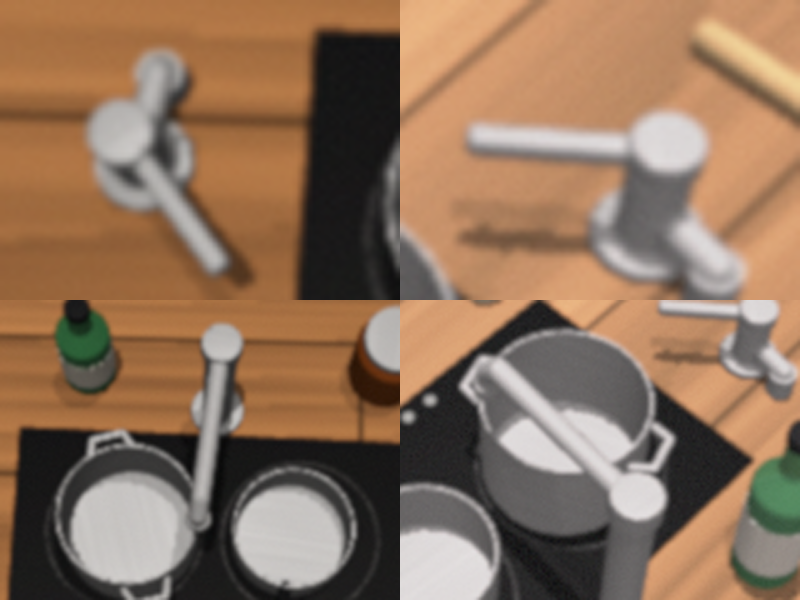

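```bash
cat >> h.py <<'E'
def pose():
    o=ctrl.get_obs(); return o,np.array(o["ee_pos"]),R.from_rotvec(o["orientation"])
def wcam():
    o,p,r=pose(); im=ctrl.get_image("wrist"); T=np.eye(4);T[:3,:3]=r.as_matrix();T[:3,3]=p
    im["view"]=np.linalg.inv(T@np.array(im["hand_eye"])); return im
def rel(world_target):
    o,p,r=pose(); return r.inv().apply(np.array(world_target)-p)/50
E
python3 - <<'E'
from h import *
np.set_printoptions(precision=3,suppress=True)
o,p,r=pose(); print(p,r.as_matrix(),o["t"]); im=wcam(); print(im["hand_eye"],im["camera_matrix"])
ims={c:cam(c) for c in("scene","top")}
t,s=ims["top"],ims["scene"]
for n,a,b in [("hub83",(214.4,216.4),(424,193)),("tip79",(233.4,243),(384,192.4)),("sphub255",(333.8,161.8),(280+2.5*0+237/2.5,190+197/2.5)),("pipe40",(222.4,205),(370+ 315/5,165+270/5))]:
    x,e=tri([ray(t,a),ray(s,b)]); print(n,x,e)
print("pipe",atz(t,(222.4,205),40),"foot",atz(t,(218.4,223),3))
print("pot rim",atz(t,(296.2,232.2),126), "hob corners",[atz(t,c,6) for c in ((253,197),(410,203),(247,294),(409,299))])
E
```

```text
[ 272.328 -562.566  222.703] [[ 0.9    0.436  0.   ]
 [ 0.436 -0.9   -0.   ]
 [-0.     0.    -1.   ]] 2.0
[[   0.      -0.958   -0.288   80.41 ]
 [   1.       0.       0.       0.364]
 [  -0.      -0.288    0.958 -162.87 ]
 [   0.       0.       0.       1.   ]] [[376.996   0.    319.729]
 [  0.    376.996 238.181]
 [  0.      0.      1.   ]]
hub83 [571.605 373.321  82.026] [np.float64(2.403989463954556), np.float64(2.403989463954558)]
tip79 [495.179 314.192  72.953] [np.float64(0.2979895695393868), np.float64(0.2979895695393144)]
sphub255 [683.991  34.736 251.113] [np.float64(1.2031400785550375), np.float64(1.2031400785549504)]
pipe40 [619.828 362.104  28.777] [np.float64(2.182648613789535), np.float64(2.182648613789565)]
pipe [615.321 358.314  40.   ] foot [568.726 374.066   3.   ]
pot rim [519.305 132.434 126.   ] hob corners [array([651.411, 273.092,   6.   ]), array([ 643.443, -204.099,    6.   ]), array([356.468, 276.849,   6.   ]), array([ 352.289, -198.291,    6.   ])]
```

Emit:
apply_moves --targets '[[-1,[0,0,-0.9],[0,0,0]],[-1,[0,0,-0.9],[0,0,0]],[-1,[0,0,-0.9],[0,0,0]],[-1,[0,0,-0.9],[0,0,0]],[-1,[0.92,-0.7,0],[0,0,0]],[-1,[0.92,-0.7,0],[0,0,0]],[-1,[0.92,-0.7,0],[0,0,0]],[-1,[0.92,-0.7,0],[0,0,0]]]'

```text
t: 3.15
ee_pos: [377.4, -354.7, 402.8]
orientation: [3.062, 0.701, 0.001]
ft_force: [1.3, -0.7, 0.4]
width: 11.2
grasp_force: 0.0
```

Emit:
apply_moves --targets '[[-1,[0.92,-0.7,0],[0,0,0]],[-1,[0.92,-0.7,0],[0,0,0]],[-1,[0.92,-0.7,0],[0,0,0]],[-1,[0.92,-0.7,0],[0,0,0]],[-1,[0.63,-0.94,0],[0,0,0]],[-1,[0.63,-0.94,0],[0,0,0]],[-1,[0.63,-0.94,0],[0,0,0]],[-1,[0.63,-0.94,0],[0,0,0]]]'

```text
t: 4.15
ee_pos: [513.0, 75.8, 402.9]
orientation: [3.062, 0.702, 0.001]
ft_force: [0.8, 0.0, 1.0]
width: 0.4
grasp_force: 0.0
```

Emit:
apply_moves --targets '[[-1,[0.63,-0.94,0],[0,0,0]],[-1,[0,0,0],[0,0,0]]]'

```text
t: 4.4
ee_pos: [520.9, 133.2, 402.4]
orientation: [-3.06, -0.709, 0.0]
ft_force: [-0.1, -0.2, 0.5]
width: 0.2
grasp_force: 0.0
```

```bash
python3 - <<'E'
from h import *
np.set_printoptions(precision=1,suppress=True)
w=wcam(); cv2.imwrite("pics/w1.png",w["pixels"])
im=w["pixels"].copy()
print(pose()[1],w["view"])
for n,z in (("stockpot",6),("spout_pivot",240),("spout_outlet",195),("lever_pivot",72),("lever_tip",72)):
    for d in ctrl.pinpoint(n,"wrist")[:2]: print(n,round(d["score"],2),np.array(d["xy"]),atz(w,d["xy"],z))
for q in [(519,133,126),(519,133,6),(682,36,255),(571,373,83),(492,315,72)]: print(q,proj(w,q))
E
```

```text
[520.7 131.4 402.4] [[   0.4   -0.9   -0.  -110.1]
 [  -0.9   -0.4    0.3  418.6]
 [  -0.3   -0.1   -1.   715.9]
 [   0.     0.     0.     1. ]]
stockpot 0.71 [ 70.6 243.9] [264.1 437.1   6. ]
stockpot 0.6 [320.  176.1] [528.5 136.1   6. ]
spout_pivot 0.86 [516.9  91.3] [686.1  37.2 240. ]
spout_outlet 0.66 [377.6 249.9] [508.5  60.  195. ]
lever_pivot 0.75 [157.1  61.4] [572.7 374.5  72. ]
lever_tip 0.8 [182.1 146.1] [493.  313.9  72. ]
lever_tip 0.55 [592.1 323.5] [ 518.5 -310.6   72. ]
(519, 133, 126) [318.9 197.8]
(519, 133, 6) [319.1 182.8]
(682, 36, 255) [524.9  95.5]
(571, 373, 83) [153.9  61.9]
(492, 315, 72) [181.  146.4]
```

View pics/w1.png

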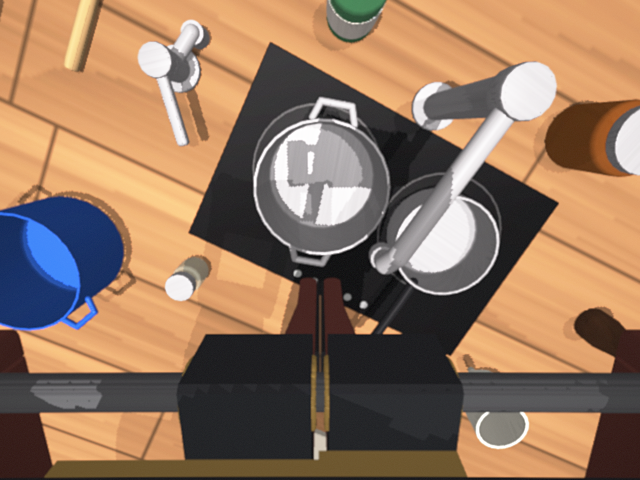

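```bash
cat >> h.py <<'E'
from scipy.optimize import minimize
def circ(im,x0,z,r,span=15):
    g=cv2.cvtColor(im["pixels"],cv2.COLOR_BGR2GRAY); D=cv2.distanceTransform(255-cv2.Canny(g,40,120),cv2.DIST_L2,5)
    th=np.linspace(0,2*np.pi,120,endpoint=False)
    def cost(c):
        pts=np.array([proj(im,(c[0]+r*np.cos(t),c[1]+r*np.sin(t),z)) for t in th],np.float32)
        v=cv2.remap(D,pts[:,:1],pts[:,1:],cv2.INTER_LINEAR,borderValue=10)
        return np.minimum(v,4).mean()
    best=min(((cost((x0[0]+a,x0[1]+b)),x0[0]+a,x0[1]+b) for a in range(-span,span+1,3) for b in range(-span,span+1,3)))
    m=minimize(cost,best[1:],method="Nelder-Mead"); return m.x,m.fun
E
python3 - <<'E'
from h import *
np.set_printoptions(precision=1,suppress=True)
ims={"w":wcam(),"top":cam("top"),"scene":cam("scene")}
for k,i in ims.items():
    print(k,"rim",circ(i,(526,135),126,80),"sphub",circ(i,(684,37),255,22,9),"vhub",circ(i,(572,374),83,20,9))
print(atz(ims["w"],(197,30),40))
E
```

```text
w rim (array([528.7, 134.7]), np.float64(0.22458073496818542)) sphub (array([684.5,  35.9]), np.float64(0.9679842591285706)) vhub (array([572.8, 373.3]), np.float64(0.6597675681114197))
top rim (array([552.8, 125.2]), np.float64(1.5814487934112549)) sphub (array([682.2,  35.3]), np.float64(0.3879036605358124)) vhub (array([572.8, 372.9]), np.float64(0.5893900394439697))
scene rim (array([522.6, 132.8]), np.float64(0.6396396160125732)) sphub (array([683.9,  35.4]), np.float64(0.5464028716087341)) vhub (array([571. , 373.3]), np.float64(0.2895377576351166))
[628.9 349.6  40. ]
```

Emit:
apply_moves --targets '[[-1,[0.53,-0.97,0],[0,0,0]],[-1,[0.53,-0.97,0],[0,0,0]],[-1,[0.53,-0.97,0],[0,0,0]],[-1,[0,0,1],[0,0,0]],[-1,[0,0,1],[0,0,0]],[-1,[0,0,1],[0,0,0]],[-1,[0,0,1],[0,0,0]],[-1,[0,0,0],[0,0,0]]]'

```text
t: 5.85
ee_pos: [526.9, 293.8, 199.2]
orientation: [3.06, 0.701, -0.012]
ft_force: [-0.2, -0.7, 0.4]
width: 0.5
grasp_force: 0.0
```

```bash
python3 - <<'E'
from h import *
np.set_printoptions(precision=2,suppress=True)
w=wcam(); cv2.imwrite("pics/w2.png",w["pixels"])
print(pose()[1])
for n,z in (("lever_pivot",72),("lever_tip",72)):
    for d in ctrl.pinpoint(n,"wrist")[:2]: print(n,round(d["score"],2),np.array(d["xy"]),atz(w,d["xy"],z))
print(circ(w,(572,373),83,20,9))
c=np.array([572,373.])
tx=np.array([.9,.436]);ty=np.array([.436,-.9]);p=pose()[1][:2]
for th in range(216,152,-7):
    t=np.deg2rad(th);d=np.array([np.cos(t),np.sin(t)]);n=np.array([np.sin(t),-np.cos(t)])
    q=c+82*d-n*(7+10*abs(n@tx)+13.5*abs(n@ty)); print(th,q,"tool",(q-p)@tx/50,(q-p)@ty/50);p=q
E
```

```text
[528.71 294.86 202.02]
lever_pivot 0.83 [251.4 127.2] [575.23 372.45  72.  ]
lever_tip 0.71 [281.7 253.1] [495.27 312.31  72.  ]
(array([574.23, 372.62]), np.float64(0.7739058136940002))
216 [518.62 306.96] tool -0.11900630258560967 -0.30168227387634894
209 [510.48 314.85] tool -0.07781157004737632 -0.21306910971634682
202 [503.89 322.68] tool -0.050290192690519195 -0.1983392759968585
195 [498.52 330.39] tool -0.029359581588082172 -0.1855598089467772
188 [493.99 338.89] tool -0.00750933813123725 -0.1926574122477106
181 [490.42 348.12] tool 0.016258277796133157 -0.19713132964335314
174 [487.97 357.96] tool 0.04159540848203717 -0.19847071504735989
167 [486.75 368.27] tool 0.06802315671642142 -0.19622308071909608
160 [486.88 378.89] tool 0.09494473593996888 -0.19002673823359495
153 [488.44 389.62] tool 0.12166641558705013 -0.17963966841208062
```

View pics/w2.png

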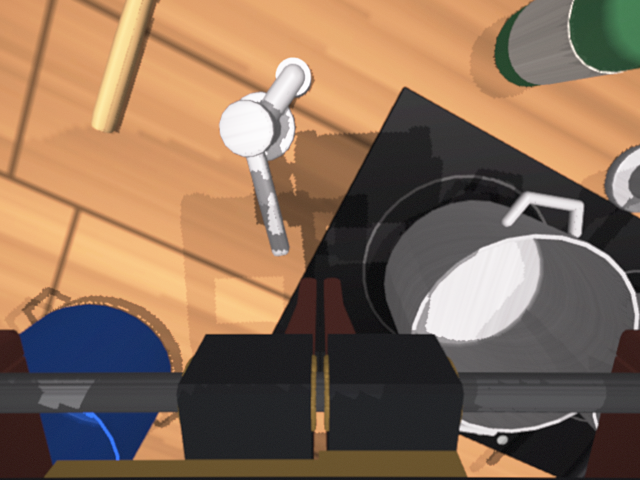

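Emit:
apply_moves --targets '[[-1,[0,0,0.95],[0,0,0]],[-1,[0,0,0.95],[0,0,0]],[-1,[0,0,0.95],[0,0,0]],[-1,[0,0,0],[0,0,0]],[-1,[-0.12,-0.25,0],[0,0,0]],[-1,[-0.08,-0.23,0],[0,0,0]],[-1,[-0.05,-0.2,0],[0,0,0]],[-1,[0,0,0],[0,0,0]]]'

```text
t: 7.0
ee_pos: [502.5, 321.8, 61.1]
orientation: [-3.061, -0.704, -0.001]
ft_force: [0.6, -0.3, -0.4]
width: 0.8
grasp_force: 0.0
```

```bash
python3 - <<'E'
from h import *
np.set_printoptions(precision=2,suppress=True)
w=wcam(); cv2.imwrite("pics/w3.png",w["pixels"])
o,p,r=pose();print(p,o["ft_force"],o["t"])
for n,z in (("lever_pivot",72),("lever_tip",72)):
    for d in ctrl.pinpoint(n,"wrist")[:2]: print(n,round(d["score"],2),np.array(d["xy"]),atz(w,d["xy"],z))
E
```

```text
[502.64 321.39  60.77] [-0.48  0.02  1.05] 7.05
lever_pivot 0.62 [277.2 109.9] [572.87 373.56  72.  ]
lever_tip 0.97 [282.4 342. ] [481.82 330.28  72.  ]
lever_tip 0.58 [290.  114.9] [573.36 368.41  72.  ]
```

Emit:
apply_moves --targets '[[-1,[-0.03,-0.19,0],[0,0,0]],[-1,[-0.01,-0.19,0],[0,0,0]],[-1,[0.02,-0.2,0],[0,0,0]],[-1,[0.04,-0.2,0],[0,0,0]],[-1,[0,0,0],[0,0,0]]]'

```text
t: 7.78
ee_pos: [486.4, 357.3, 60.0]
orientation: [-3.061, -0.704, 0.001]
ft_force: [1.1, 0.4, 0.3]
width: 0.5
grasp_force: 0.0
```

Emit:
apply_moves --targets '[[-1,[0.03,-0.1,0],[0,0,0]],[-1,[0.03,-0.1,0],[0,0,0]]]'

```text
t: 8.02
ee_pos: [485.3, 366.6, 60.1]
orientation: [3.062, 0.702, -0.0]
ft_force: [1.1, -2.6, -0.3]
width: 0.3
grasp_force: 1.0
```

```bash
python3 - <<'E'
from h import *
np.set_printoptions(precision=2,suppress=True)
w=wcam(); cv2.imwrite("pics/w4.png",w["pixels"])
o,p,r=pose();print(p,o["ft_force"],o["t"])
for n,z in (("lever_pivot",72),("lever_tip",72)):
    for d in ctrl.pinpoint(n,"wrist")[:2]: print(n,round(d["score"],2),np.array(d["xy"]),atz(w,d["xy"],z))
E
```

```text
[485.23 367.18  60.15] [ 0.16 -0.86 -0.27] 8.075
lever_pivot 0.85 [403.2 119.4] [573.5  373.43  72.  ]
lever_tip 0.72 [261.9 310.2] [475.85 390.03  72.  ]
```

View pics/w4.png

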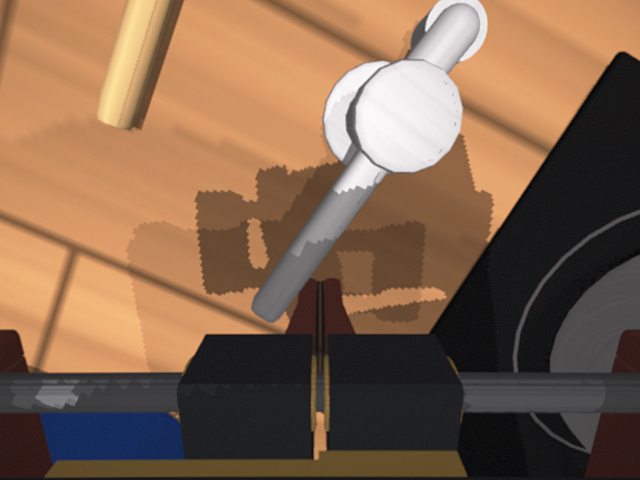

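Emit:
apply_moves --targets '[[-1,[0.04,-0.08,0],[0,0,0]],[-1,[0.04,-0.08,0],[0,0,0]]]'

```text
t: 8.43
ee_pos: [485.3, 372.2, 59.9]
orientation: [3.056, 0.703, -0.005]
ft_force: [7.4, -27.4, 8.3]
width: 0.7
grasp_force: 13.0
```

Emit:
apply_moves --targets '[[-1,[0.03,-0.06,0],[0,0,0]],[-1,[0,0,0],[0,0,0]]]'

```text
t: 8.68
ee_pos: [485.3, 372.4, 59.8]
orientation: [3.052, 0.701, -0.009]
ft_force: [6.7, -31.1, 10.2]
width: 0.6
grasp_force: 14.4
```

Emit:
apply_moves --targets '[[-1,[0.03,-0.05,0],[0,0,0]],[-1,[0,0,0],[0,0,0]]]'

```text
t: 8.93
ee_pos: [485.3, 372.8, 59.7]
orientation: [3.049, 0.701, -0.012]
ft_force: [8.4, -41.4, 15.4]
width: 0.7
grasp_force: 19.3
```

Emit:
apply_moves --targets '[[-1,[-0.05,0.3,0],[0,0,0]],[-1,[-0.1,0.5,0],[0,0,0]],[-1,[0,0,-0.9],[0,0,0]],[-1,[0,0,-0.9],[0,0,0]],[-1,[0,0,0],[0,0,0]]]'

```text
t: 9.55
ee_pos: [498.7, 344.4, 154.0]
orientation: [-3.059, -0.701, -0.011]
ft_force: [0.1, -0.1, -0.4]
width: 0.6
grasp_force: 0.0
```

```bash
python3 - <<'E'
from h import *
np.set_printoptions(precision=2,suppress=True)
w=wcam(); cv2.imwrite("pics/w5.png",w["pixels"])
o,p,r=pose();print(p,o["ft_force"],o["t"])
for n,z in (("lever_pivot",72),("lever_tip",72),("valve",0)):
    for d in ctrl.pinpoint(n,"wrist")[:2]: print(n,round(d["score"],2),np.array(d["xy"]),atz(w,d["xy"],z))
E
```

```text
[497.36 343.54 151.89] [-0.24  0.93 -0.18] 9.6
lever_pivot 0.79 [331.1 126.6] [573.94 372.59  72.  ]
lever_tip 0.94 [238.8 246.8] [475.94 394.42  72.  ]
lever_tip 0.72 [637.4  34.7] [697.01 234.91  72.  ]
valve 0.73 [324.8 127. ] [572.54 375.35   0.  ]
```

View pics/w5.png

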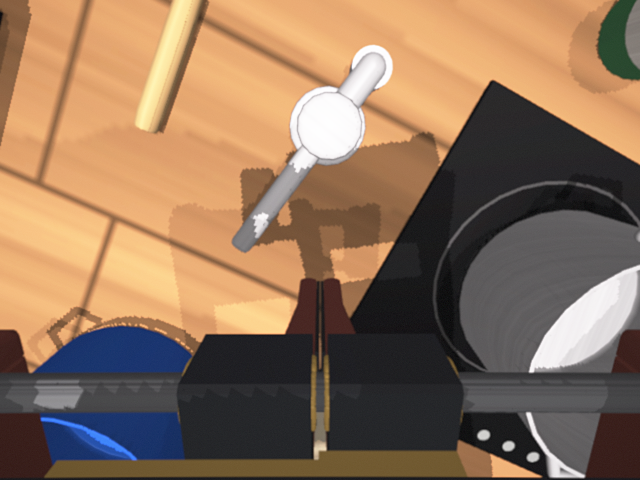

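Emit:
apply_moves --targets '[[-1,[0,0,-1],[0,0,0]],[-1,[0,0,-1],[0,0,0]],[-1,[0,0,-1],[0,0,0]],[-1,[0,0,-1],[0,0,0]],[-1,[0,0,-1],[0,0,0]],[-1,[-0.28,0.93,0],[0,0,0]],[-1,[-0.28,0.93,0],[0,0,0]],[-1,[-0.28,0.93,0],[0,0,0]]]'

```text
t: 10.75
ee_pos: [519.1, 197.4, 398.5]
orientation: [3.062, 0.703, -0.004]
ft_force: [-0.0, 0.5, -0.2]
width: 0.5
grasp_force: 0.0
```

Emit:
apply_moves --targets '[[-1,[-0.28,0.93,0],[0,0,0]],[-1,[-0.28,0.93,0],[0,0,0]],[-1,[-0.28,0.93,0],[0,0,0]],[-1,[-0.28,0.93,0],[0,0,0]],[-1,[0,0,0],[0,0,0]]]'

```text
t: 11.38
ee_pos: [550.0, 4.3, 398.4]
orientation: [-3.063, -0.696, 0.004]
ft_force: [0.3, 0.1, -1.4]
width: 0.3
grasp_force: 0.0
```

```bash
python3 - <<'E'
from h import *
np.set_printoptions(precision=2,suppress=True)
w=wcam(); cv2.imwrite("pics/w6.png",w["pixels"])
o,p,r=pose();print(p,o["ft_force"],o["t"])
for n,z in (("spout_pivot",240),("spout_outlet",195),("stockpot",6)):
    for d in ctrl.pinpoint(n,"wrist")[:2]: print(n,round(d["score"],2),np.array(d["xy"]),atz(w,d["xy"],z))
print("rim",circ(w,(526,134),126,80,9),"hub",circ(w,(683,36),255,22,9))
c=np.array([683.5,35.5])
tx=np.array([.9,.436]);ty=np.array([.436,-.9]);p=p[:2]
for th in (172,169,166,163,160,157,154,151,148):
    t=np.deg2rad(th);d=np.array([np.cos(t),np.sin(t)]);n=np.array([np.sin(t),-np.cos(t)])
    q=c+130*d-n*(10+10*abs(n@tx)+13.5*abs(n@ty)); print(th,q,"tool",(q-p)@tx/50,(q-p)@ty/50);p=q
E
```

```text
[549.82   5.82 398.55] [-0.38  1.49 -0.22] 11.425
spout_pivot 0.72 [358.4  49.3] [685.38  35.8  240.  ]
spout_outlet 0.97 [254.3 226.1] [505.94  55.76 195.  ]
stockpot 0.61 [229.8 157.3] [525.08 136.14   6.  ]
rim (array([528.57, 134.68]), np.float64(0.7239495515823364)) hub (array([684.1 ,  35.32]), np.float64(0.8527814149856567))
172 [551.04  27.07] tool 0.20718427779687906 -0.3718536859588009
169 [550.77  34.  ] tool 0.05566157750832672 -0.12696744753489841
166 [550.88  40.97] tool 0.06280552311507001 -0.12459925386206848
163 [551.37  47.98] tool 0.06988773198819319 -0.12179635063738262
160 [552.25  54.99] tool 0.0768784462734941 -0.11855539007106308
157 [553.51  61.98] tool 0.08374706258779707 -0.11487536693620992
154 [555.17  68.94] tool 0.09046234126516786 -0.11075772966426303
151 [557.22  75.83] tool 0.0969926279850059 -0.10620647101748469
148 [559.66  82.64] tool 0.10330608568446871 -0.10122819705304571
```

Emit:
apply_moves --targets '[[-1,[0,0,0.88],[0,0,0]],[-1,[0,0,0.88],[0,0,0]],[-1,[0,0,0.88],[0,0,0]],[-1,[0,0,0.88],[0,0,0]],[-1,[0,0,0],[0,0,0]],[-1,[0.1,-0.18,0],[0,0,0]],[-1,[0.1,-0.19,0],[0,0,0]],[-1,[0,0,0],[0,0,0]]]'

```text
t: 12.58
ee_pos: [551.8, 29.0, 225.7]
orientation: [3.061, 0.704, 0.004]
ft_force: [0.6, -0.7, -1.0]
width: 0.5
grasp_force: 0.0
```

Emit:
apply_moves --targets '[[-1,[0.06,-0.13,0],[0,0,0]],[-1,[0.06,-0.12,0],[0,0,0]],[-1,[0.07,-0.12,0],[0,0,0]],[-1,[0.08,-0.12,0],[0,0,0]],[-1,[0.08,-0.11,0],[0,0,0]],[-1,[0,0,0],[0,0,0]]]'

```text
t: 13.32
ee_pos: [553.4, 63.2, 223.9]
orientation: [-3.061, -0.703, 0.001]
ft_force: [0.1, -0.0, 0.2]
width: 0.4
grasp_force: 0.0
```

```bash
python3 - <<'E'
from h import *
np.set_printoptions(precision=2,suppress=True)
w=wcam(); cv2.imwrite("pics/w7.png",w["pixels"])
t=cam("top"); o,p,r=pose();print(p,o["ft_force"],o["t"])
for n,z in (("spout_pivot",240),("spout_outlet",195),("stockpot",6)):
  for c,i in (("wrist",w),("top",t)):
    for d in ctrl.pinpoint(n,c)[:2]: print(n,c,round(d["score"],2),np.array(d["xy"]),atz(i,d["xy"],z))
print("hub",circ(w,(684,35),255,22,9))
E
```

```text
[553.34  62.85 223.94] [ 0.68 -0.39 -1.15] 13.425
spout_outlet wrist 0.95 [224.2 297.1] [520.07 105.72 195.  ]
stockpot wrist 0.88 [243.1 202.7] [522.83 135.35   6.  ]
stockpot top 0.96 [193.1 325.6] [261.01 429.13   6.  ]
stockpot top 0.67 [299.9 238.8] [525.06 126.67   6.  ]
hub (array([686.87,  35.35]), np.float64(2.570021867752075))
```

View pics/w7.png

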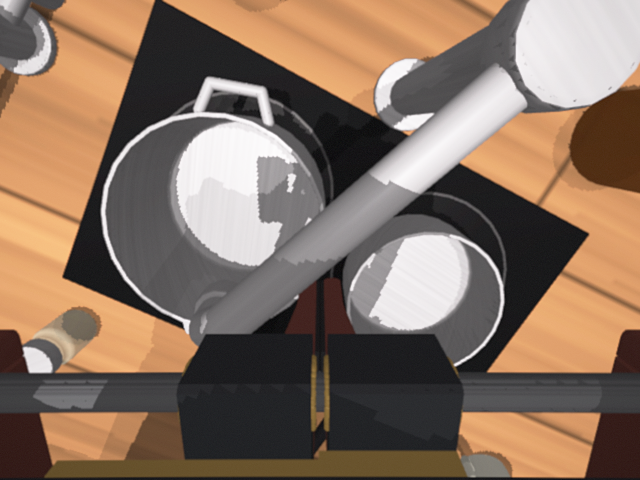

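Emit:
apply_moves --targets '[[-1,[0.09,-0.11,0],[0,0,0]],[-1,[0.1,-0.11,0],[0,0,0]],[-1,[0.05,-0.05,0],[0,0,0]],[-1,[0.03,-0.03,0],[0,0,0]],[-1,[0,0,0],[0,0,0]]]'

```text
t: 14.35
ee_pos: [559.2, 82.2, 224.1]
orientation: [-3.062, -0.702, 0.0]
ft_force: [-0.1, -1.6, -0.3]
width: 0.5
grasp_force: 0.3
```

```bash
cat > m.py <<'E'
from h import *
np.set_printoptions(precision=2,suppress=True)
w=wcam(); o,p,r=pose();print(p,o["ft_force"],o["t"])
t=cam("top");s=cam("scene")
for n,z in (("spout_outlet",195),("stockpot",6)):
  for c,i in (("wrist",w),("top",t),("scene",s)):
    for d in ctrl.pinpoint(n,c)[:2]: 
      q=atz(i,d["xy"],z)
      print(n,c,round(d["score"],2),q,np.rad2deg(np.arctan2(q[1]-35.4,q[0]-684)))
print("rim",circ(w,(528,135),126,80,9),circ(s,(526,135),126,80,9))
E
python3 m.py
```

```text
[559.15  82.13 224.13] [ 0.07 -0.57  0.54] 14.4
spout_outlet wrist 0.87 [531.14 129.84 195.  ] 148.29168374264424
spout_outlet scene 0.22 [ 598.86 -113.29  195.  ] -119.79682397911763
stockpot wrist 0.87 [524.74 134.29   6.  ] 148.162286257475
stockpot wrist 0.48 [ 739.72 -165.86    6.  ] -74.52377370242705
stockpot top 0.64 [262.58 435.36   6.  ] 136.49652147953555
stockpot top 0.55 [527.13 129.73   6.  ] 148.98126063800072
stockpot scene 0.87 [530.34 132.93   6.  ] 147.59636251896714
stockpot scene 0.25 [596.68 154.04   6.  ] 126.35443111731607
rim (array([528.4 , 134.64]), np.float64(1.3965904712677002)) (array([521.21, 133.94]), np.float64(1.0104798078536987))
```

Emit:
apply_moves --targets '[[-1,[-0.3,0.2,0],[0,0,0]],[-1,[-0.4,0.25,0],[0,0,0]],[-1,[0,0,0],[0,0,0]],[-1,[0,0,-1],[0,0,0]],[-1,[0,0,-1],[0,0,0]],[-1,[0,0,-1],[0,0,0]],[-1,[0,0,-1],[0,0,0]],[-1,[0,0,0],[0,0,0]]]'

```text
t: 15.8
ee_pos: [539.2, 46.2, 428.8]
orientation: [3.061, 0.701, 0.013]
ft_force: [0.5, -0.6, -0.5]
width: 0.7
grasp_force: 0.0
```

```bash
cat >> m.py <<'E'
cv2.imwrite("pics/end.png",w["pixels"])
for n,z in (("lever_pivot",72),("lever_tip",72)):
    for d in ctrl.pinpoint(n,"wrist")[:2]: print(n,round(d["score"],2),np.array(d["xy"]),atz(w,d["xy"],z))
E
python3 m.py
```

```text
[538.07  46.1  425.99] [-0.07  0.08 -0.09] 15.85
spout_outlet wrist 0.88 [535.51 130.49 195.  ] 147.36583604028726
spout_outlet top 0.48 [542.18 139.8  195.  ] 143.64101369736167
spout_outlet scene 0.68 [523.96 132.12 195.  ] 148.85140590809888
spout_outlet scene 0.21 [733.12 -42.38 195.  ] -57.72898745477142
stockpot wrist 0.86 [522.77 135.88   6.  ] 148.06833458203124
stockpot wrist 0.67 [261.95 436.25   6.  ] 136.47561800351096
stockpot top 0.96 [268.91 435.78   6.  ] 136.03338059080033
stockpot top 0.74 [519.38 135.17   6.  ] 148.78098414862072
stockpot scene 0.92 [529.99 132.58   6.  ] 147.74778904059903
stockpot scene 0.67 [259.5 435.4   6. ] 136.7024937880669
rim (array([528.78, 134.68]), np.float64(0.36431142687797546)) (array([522.55, 132.5 ]), np.float64(0.740040123462677))
lever_pivot 0.65 [97.1 48.6] [575.55 370.02  72.  ]
lever_tip 0.75 [ 55.9 114.2] [476.69 395.88  72.  ]
```

View pics/end.png

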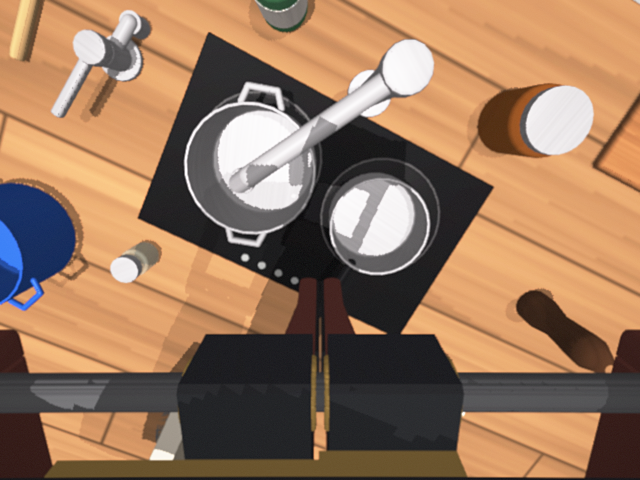

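```bash
python3 -c "
from workcell import ctrl
print(ctrl.close_job())"
```

```text
the job is handed in; nothing more can be done
None
```

The valve lever is shut against its stop and the filler's outlet hangs over the middle of the stockpot (within about 1° of swing by the wrist camera); the robot had backed clear when I handed the job in at about 16 s, and the hand-in returned no verdict.

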